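# Change over the samples on the stirrers

### The job

First move the finished sample, the amber jar with the white lid, off its stirrer and into the steel tray. Then set the three other amber jars each in the middle of the stirrer whose ring has the colour of the jar's lid: red first, then yellow, then blue. Set every jar down upright without dropping it, and leave the square white tubs alone.

Things in the scene. Friction and masses are not known exactly. Their poses are not given: they have to be found in the camera images.
- jar_red: sample to be mixed: round amber glass jar with a red screw lid, standing on the bench. Glass body 56 mm in diameter with straight sides and 60 mm tall, lid 42 mm in diameter above it (44 mm at its skirt), 78 mm tall in all; about 0.12 to 0.24 kg. Origin at the centre of the underside, z up.
- jar_yellow: sample to be mixed: round amber glass jar with a yellow screw lid, standing on the bench. Glass body 56 mm in diameter with straight sides and 60 mm tall, lid 42 mm in diameter above it (44 mm at its skirt), 78 mm tall in all; about 0.12 to 0.24 kg. Origin at the centre of the underside, z up.
- jar_blue: sample to be mixed: round amber glass jar with a blue screw lid, standing on the bench. Glass body 56 mm in diameter with straight sides and 60 mm tall, lid 42 mm in diameter above it (44 mm at its skirt), 78 mm tall in all; about 0.12 to 0.24 kg. Origin at the centre of the underside, z up.
- jar_done: finished sample: the same amber glass jar (56 mm in diameter, 78 mm tall) but with a white lid. At the start it stands in the middle of one of the three stirrers, any of them. Origin at the centre of its underside, z up.
- stirrer_red: mini magnetic stirrer, fixed: grey box 100 x 100 mm with a round plate on top, a red ring 96 mm across around a white middle 68 mm across. The flat top is 34 mm above the bench. Origin at the centre of the underside, so the plate's middle is 34 mm above it; z up, its small black knob looks to its -x side.
- stirrer_yellow: mini magnetic stirrer, fixed: grey box 100 x 100 mm with a round plate on top, a yellow ring 96 mm across around a white middle 68 mm across. The flat top is 34 mm above the bench. Origin at the centre of the underside, so the plate's middle is 34 mm above it; z up, its small black knob looks to its -x side.
- stirrer_blue: mini magnetic stirrer, fixed: grey box 100 x 100 mm with a round plate on top, a blue ring 96 mm across around a white middle 68 mm across. The flat top is 34 mm above the bench. Origin at the centre of the underside, so the plate's middle is 34 mm above it; z up, its small black knob looks to its -x side.
- tray: tray for finished samples, fixed: shallow open square steel tray, 120 x 120 mm outside, walls 3 mm thick, rim 12 mm above the bench, inner floor about 3 mm above the bench. Origin at the centre of its underside, x and y along its sides.
- tub_red: not part of the job: square white plastic tub, 54 x 54 mm and 56 mm tall, with a round red lid 42 mm in diameter, 72 mm tall in all, standing loose on the bench. To be left alone. Origin at the centre of the underside, z up.
- tub_blue: not part of the job: square white plastic tub, 54 x 54 mm and 56 mm tall, with a round blue lid 42 mm in diameter, 72 mm tall in all, standing loose on the bench. To be left alone. Origin at the centre of the underside, z up.

How it is judged:
On the way, in this order (a step that is already met when the one before it is completed fails the run):
1. the finished jar stands released in the tray (x of jar_done in the frame of tray between -0.04 and 0.04 m and y of jar_done in the frame of tray between -0.04 and 0.04 m and z of jar_done in the frame of tray below 0.008 m and contact force between jar_done and the fingers below 0.1 N and linear speed of jar_done below 0.03 m/s and angle between jar_done's own z axis and vertical below 0.1 rad), for 0.2 s.
2. the red-lidded amber jar stands released in the middle of the red stirrer (horizontal distance between jar_red and stirrer_red below 0.015 m and z of jar_red in the frame of stirrer_red between 0.03 and 0.038 m and contact force between jar_red and the fingers below 0.1 N and linear speed of jar_red below 0.03 m/s and angle between jar_red's own z axis and vertical below 0.1 rad), for 0.2 s.
3. the yellow-lidded amber jar stands released in the middle of the yellow stirrer (horizontal distance between jar_yellow and stirrer_yellow below 0.015 m and z of jar_yellow in the frame of stirrer_yellow between 0.03 and 0.038 m and contact force between jar_yellow and the fingers below 0.1 N and linear speed of jar_yellow below 0.03 m/s and angle between jar_yellow's own z axis and vertical below 0.1 rad), for 0.2 s.
4. the blue-lidded amber jar stands released in the middle of the blue stirrer (horizontal distance between jar_blue and stirrer_blue below 0.015 m and z of jar_blue in the frame of stirrer_blue between 0.03 and 0.038 m and contact force between jar_blue and the fingers below 0.1 N and linear speed of jar_blue below 0.03 m/s and angle between jar_blue's own z axis and vertical below 0.1 rad), for 0.2 s.
At the end, for the whole second after the job is handed in: White-lidded jar on the tray's floor, within 40 mm of its centre along each side; red, yellow and blue jars on the stirrers of their colour, centred within 15 mm; all upright (0.1 rad), released, at rest; both tubs upright, within 20 mm of their starts (all of step 1 and all of step 2 and all of step 3 and all of step 4 and distance of each of tub_red, tub_blue from where it was at the start of the episode below 0.02 m and angle between each of tub_red, tub_blue's own z axis and vertical below 0.1 rad); the robot touches nothing.
It fails at once if a white tub is moved by more than 20 mm or tipped (distance of any of tub_red, tub_blue from where it was at the start of the episode above 0.02 m or angle between any of tub_red, tub_blue's own z axis and vertical above 0.3 rad).
It fails at once if a jar is tipped over (angle between any of jar_done, jar_red, jar_yellow, jar_blue's own z axis and vertical above 0.8 rad).
It fails at once if a jar is dropped from more than about 2 cm or thrown ((linear speed of jar_done above 0.6 m/s and contact force between jar_done and the fingers below 0.05 N) or (linear speed of jar_red above 0.6 m/s and contact force between jar_red and the fingers below 0.05 N) or (linear speed of jar_yellow above 0.6 m/s and contact force between jar_yellow and the fingers below 0.05 N) or (linear speed of jar_blue above 0.6 m/s and contact force between jar_blue and the fingers below 0.05 N)).
It also fails if it takes over 112 s, if anything falls off the work surface, if the arm or the gripper's body presses on something with over 40 N, if the wrist force passes 120 N, or if a joint passes its speed limit or range.

### The arm

A 6-joint arm with a two-finger parallel gripper is mounted at the origin on the work surface. World frame = base frame: x ahead of the robot, y to its left, z up, the work surface at z = 0. Lengths are in m, angles in rad, forces in N, time in s.
With the tool pointing down it reaches from about 0.3 to 0.75 m from the base axis. Payload 8.5 kg.
Tool frame: the origin (TCP) lies at the very end of the fingers, on their centre line; the grasp point (between the pads) lies 19 mm behind it; y points along the fingers, x is the direction in which the jaws open and shut, and the axes are right-handed (so a half turn about y gives the same grasp; the last joint's range is limited). The gripper opens to 85 mm and grips with 20 to 120 N. Pads are 22 mm wide; open, the fingers measure 114 mm over their backs; the gripper's body (76 mm by 85 mm) begins 54 mm behind the grasp point. The pads swing forward as they close: fully open they stand 13 mm farther back than shut.
Start: joints at [-1.386, 0.381, 1.297, -0, 1.464, -0.215], TCP at [0.214, -0.507, 0.231] pointing down, gripper open.
Joint ranges: [-3.11, 3.11], [-0.89, 2.33], [0.22, 2.48], [-1.42, 4.56], [0.17, 2.85], [-2.88, 2.88]. Speed limits (rad/s): [2.39, 2.39, 3.14, 3.14, 3.14, 3.14].

### API

Orientations are given as [roll, pitch, yaw] about the fixed x, y, z axes, in that order (R = Rz(yaw) Ry(pitch) Rx(roll)).
In Python, from rig import monitor, eyes, workorder gives the robot as it stands.
- The arm moves only by the tool arm_command, never from a script. Its argument "series" is a list of rows, each an object of numbers: "wx", "wy", "wz": the turn, a rotation vector about the tool's x, y, z in degrees; "dx", "dy", "dz": the shift along the tool's x, y, z in m; "grip": the finger opening in m, from 0 to 0.0854. A call has 1 to 12 rows; each row is the pose to reach, as a shift and turn from the pose commanded when the call began, along the tool's axes at that moment; what a row does not reach only later rows make up. A row lasts 1/10 s, in which the tool goes at most 50 mm and 8.59 degrees, less where a joint would pass 70% of its speed; a pose out of reach is approached as far as the arm can. A call with a gripper value outside its range is refused whole. The fingers move at their own pace and stop on an object; "force" is the grip in N (left out, the last holds). Time passes only in rows, so rows that repeat a pose let the fingers close. It gives the time, the measured TCP pose, the force and the opening at its end, in the units of the state.
- monitor.read_state(): the state, without advancing time (a new reading comes with each control period).
- eyes.snapshot(name): name is "side" or "top"; returns the picture (384x512x3 uint8, red, green, blue); there is no depth.
- eyes.calibration(name): a dict with "vertical_fov" (degrees; the focal length in pixels is half the picture's height over the tangent of half this angle, whatever the lens; pixels are square), "cx", "cy" (the principal point, pixels), "world_from_camera" (4x4, takes a point from camera to world coordinates). Camera axes: x right, y down, z forward; pixel columns grow to the right and rows downward; lengths in m; the calibration is good to about 2 mm. A picture is of the moment at which its call begins. calibration takes no time and is no camera call.
- workorder.sign_off(): hands the job in, once; it reports no verdict.
The state is a dict: "clock": time; "qpos": joint angles; "qd": joint speeds; "effort": joint torques, N m; "tool_pos": TCP position; "eef_rot": TCP orientation; "force": force on the tool from outside, world axes, zero at the start; "ft_torque": the same for the moment, N m; "gripper_width": finger opening in m.
Only numpy, scipy, OpenCV 4.12 (cv2) and the standard library are available. Lean on these libraries where they do the work, as an engineer would, in place of code of your own. Each camera call takes 0.05 s, during which the arm holds its last target.

## Working session

There is one attempt and no reset: what is moved stays moved. The work goes in short steps, Python scripts to look and compute and a tool call to move; the robot and the scene stay as the last step left them, time stands still between calls to the robot, and variables do not carry over. Pictures are saved under pics/ and viewed, and the job is handed in when it is done.

Besides the shell and the picture viewer there is one more tool, called after "Call:" by a JSON object that holds its "op" and its "data". arm_command: Moves the arm, as the interface text tells. Its arguments: {"type":"object","properties":{"series":{"type":"array","items":{"type":"object","properties":{"wx":{"type":"number"},"wy":{"type":"number"},"wz":{"type":"number"},"dx":{"type":"number"},"dy":{"type":"number"},"dz":{"type":"number"},"grip":{"type":"number"}}}},"force":{"type":"number"}},"required":["series"]}

```bash
mkdir -p pics; ls; python3 - <<'E'
from rig import monitor, eyes
import cv2,numpy as np
np.set_printoptions(precision=4,suppress=True)
print(monitor.read_state())
for n in("top","side"):
    im=eyes.snapshot(n); cv2.imwrite(f"pics/{n}0.png",im[:,:,::-1]); print(eyes.calibration(n))
E
```

```text
pics
{'clock': 0.0, 'qpos': array([-1.3863,  0.3812,  1.2983,  0.    ,  1.4636, -0.2153]), 'qd': array([ 0.0004,  0.0006,  0.0016,  0.0001, -0.0012, -0.0002]), 'effort': array([  0.0008, -44.8459, -23.1278,  -0.0001,   0.0048,   0.    ]), 'tool_pos': array([ 0.214 , -0.5063,  0.2307]), 'eef_rot': array([-1.5705,  0.0014, -1.171 ]), 'force': array([-0.1243, -0.6857, -0.0339]), 'ft_torque': array([0.0059, 0.0117, 0.0057]), 'gripper_width': 0.08523379077601467}
{'vertical_fov': 42.29907479138632, 'cx': 260.7320623015183, 'cy': 185.04824876025626, 'world_from_camera': array([[-0.0009, -0.9979,  0.0642,  0.4116],
       [-0.9999,  0.002 ,  0.0171, -0.003 ],
       [-0.0172, -0.0642, -0.9978,  1.53  ],
       [ 0.    ,  0.    ,  0.    ,  1.    ]])}
{'vertical_fov': 46.20280823248279, 'cx': 264.338618932382, 'cy': 191.24422835462042, 'world_from_camera': array([[-0.7633, -0.4808,  0.4315,  0.0194],
       [-0.6458,  0.5488, -0.5308,  0.6438],
       [ 0.0184, -0.6838, -0.7294,  0.9033],
       [ 0.    ,  0.    ,  0.    ,  1.    ]])}
```

View pics/top0.png

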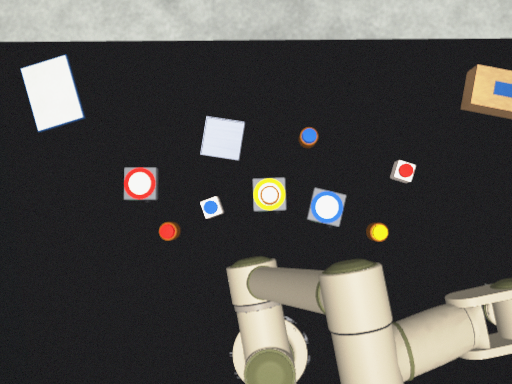

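View pics/side0.png

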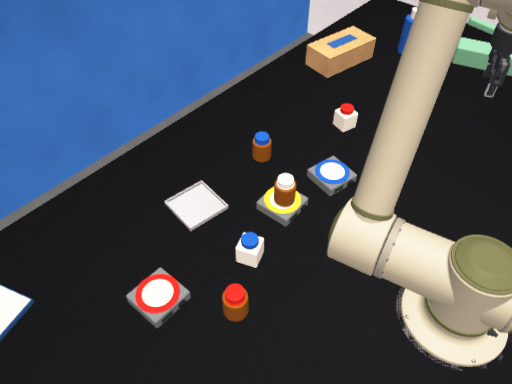

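```bash
cat > h.py <<'E'
from rig import monitor, eyes
import cv2,numpy as np
np.set_printoptions(precision=4,suppress=True)
def snap(n,tag):
    im=eyes.snapshot(n)[:,:,::-1].copy(); cv2.imwrite(f"pics/{n}{tag}.png",im); return im
def ray(n,uv,z):
    c=eyes.calibration(n); f=192/np.tan(np.radians(c['vertical_fov']/2)); T=c['world_from_camera']
    d=T[:3,:3]@np.array([(uv[0]-c['cx'])/f,(uv[1]-c['cy'])/f,1]); o=T[:3,3]
    return (o+d*(z-o[2])/d[2])[:2]
def masks(im):
    h,s,v=cv2.split(cv2.cvtColor(im,cv2.COLOR_BGR2HSV))
    sat=(s>150)
    return dict(red=sat&((h<5)|(h>174))&(v>150),yellow=sat&(h>22)&(h<36)&(v>130),blue=sat&(h>98)&(h<125)&(v>120),
      amber=(s>120)&(h>=6)&(h<20)&(v>40), white=(s<40)&(v>200))
def blobs(m,minA=25):
    n,l,st,c=cv2.connectedComponentsWithStats(m.astype(np.uint8)); 
    out=[]
    for i in range(1,n):
        if st[i,4]>=minA:
            cs,_=cv2.findContours((l==i).astype(np.uint8),cv2.RETR_EXTERNAL,cv2.CHAIN_APPROX_NONE)
            hull=cv2.convexHull(cs[0]); M=cv2.moments(hull)
            ctr=(M['m10']/M['m00'],M['m01']/M['m00']) if M['m00'] else tuple(c[i])
            out.append((np.array(ctr),st[i]))
    return out
def mv(dest,yaw=None):
    s=monitor.read_state(); p=s['tool_pos'];yaw=s['eef_rot'][2]
    d=np.array(dest)-p; c,q=np.cos(yaw),np.sin(yaw)
    print('pos',p,'rpy',s['eef_rot'],'-> dx %.4f dy %.4f dz %.4f'%(d[0]*c+d[1]*q,-d[2],-d[0]*q+d[1]*c),'t',s['clock'])
E
python3 - <<'E'
from h import *
for n in('top','side'):
    im=cv2.imread(f'pics/{n}0.png')
    for k,m in masks(im).items():
        for c,st in blobs(m):
            print(n,k,c.round(1),st, 'z34',ray(n,c,.034),'z69',ray(n,c,.069),'z0',ray(n,c,.0))
E
```

```text
top red [405.5 170. ] [399 164  14  13 141] z34 [ 0.5523 -0.4134] z69 [ 0.549  -0.4038] z0 [ 0.5555 -0.4228]
top red [139.2 182.9] [124 167  31  33 322] z34 [0.5151 0.3917] z69 [0.5127 0.3824] z0 [0.5175 0.4006]
top red [167. 231.] [160 224  15  15 164] z34 [0.3696 0.3054] z69 [0.3705 0.2982] z0 [0.3686 0.3124]
top yellow [268.9 193.8] [253 178  33  33 316] z34 [ 0.4813 -0.002 ] z69 [ 0.4797 -0.002 ] z0 [ 0.4829 -0.002 ]
top yellow [379.4 231.9] [372 225  16  15 198] z34 [ 0.3668 -0.3321] z69 [ 0.3678 -0.3244] z0 [ 0.3658 -0.3396]
top blue [503.1  88.8] [495  82  17  15 199] z34 [ 0.7988 -0.7129] z69 [ 0.7897 -0.6963] z0 [ 0.8076 -0.729 ]
top blue [308.9 135.4] [303 129  13  14 148] z34 [ 0.6587 -0.1236] z69 [ 0.6529 -0.1207] z0 [ 0.6643 -0.1263]
top blue [326.6 206.5] [311 191  32  31 283] z34 [ 0.4429 -0.1751] z69 [ 0.4422 -0.1711] z0 [ 0.4436 -0.179 ]
top blue [210.2 206.9] [204 201  13  13 124] z34 [0.4421 0.1754] z69 [0.4413 0.1713] z0 [0.4428 0.1795]
top amber [308.2 137. ] [299 127  20  22 134] z34 [ 0.6537 -0.1214] z69 [ 0.648  -0.1186] z0 [ 0.6592 -0.1241]
top amber [169.  2
[... 5551 characters left out ...]
4677 0.0445] z0 [ 0.5048 -0.0051]
side white [364.  224.3] [ 336  202   56   46 1037] z34 [ 0.2741 -0.0665] z69 [ 0.2639 -0.0379] z0 [ 0.2841 -0.0942]
side white [419.2 248.8] [ 388  226   61   49 1603] z34 [ 0.1345 -0.0885] z69 [ 0.1299 -0.059 ] z0 [ 0.139  -0.1172]
side white [249.4 250.4] [236 236  28  32 477] z34 [0.4367 0.1801] z69 [0.4199 0.1988] z0 [0.453 0.162]
side white [157.1 292.7] [142 280  31  27 661] z34 [0.5136 0.3958] z69 [0.4937 0.4058] z0 [0.533  0.3861]
side white [ 10.1 306. ] [  0 286  30  48 769] z34 [0.7231 0.6188] z69 [0.6948 0.6198] z0 [0.7507 0.6178]
side white [450.5 331.5] [ 403  291  104   73 2141] z34 [-0.0123  0.0608] z69 [-0.011   0.0842] z0 [-0.0135  0.038 ]
```

```bash
python3 -c "
from h import *
mv([.477,0,.20])"
```

```text
pos [ 0.214  -0.5064  0.2308] rpy [-1.5706  0.0012 -1.171 ] -> dx -0.3641 dy 0.0308 dz 0.4393 t 0.1
```

Call:
{"op": "arm_command", "data": {"series": [{"dx":-0.364,"dy":0.031,"dz":0.439,"grip":0.085},{"dx":-0.364,"dy":0.031,"dz":0.439},{"dx":-0.364,"dy":0.031,"dz":0.439},{"dx":-0.364,"dy":0.031,"dz":0.439},{"dx":-0.364,"dy":0.031,"dz":0.439},{"dx":-0.364,"dy":0.031,"dz":0.439},{"dx":-0.364,"dy":0.031,"dz":0.439},{"dx":-0.364,"dy":0.031,"dz":0.439},{"dx":-0.364,"dy":0.031,"dz":0.439},{"dx":-0.364,"dy":0.031,"dz":0.439},{"dx":-0.364,"dy":0.031,"dz":0.439},{"dx":-0.364,"dy":0.031,"dz":0.439}]}}

```text
invalid input
```

```bash
python3 -c "
from h import *
mv([.477,0,.055]); snap('side','1')"
```

```text
pos [ 0.214  -0.5064  0.2308] rpy [-1.5706  0.0012 -1.171 ] -> dx -0.3641 dy 0.1758 dz 0.4393 t 0.1
```

View pics/side1.png

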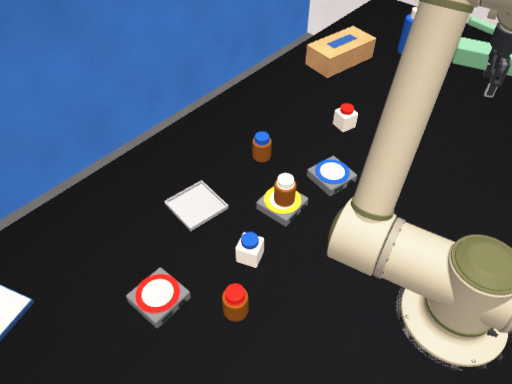

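The picture shows the same scene as before: the white-lidded jar is at (285,190) and the arm hasn't moved. The call was refused, so I'll retry with every field given in each row.

Call:
{"op": "arm_command", "data": {"series": [{"dx":-0.03,"dy":0.0,"dz":0.04,"wx":0,"wy":0,"wz":0,"grip":0.085}], "force": 40}}

```text
clock: 0.25
tool_pos: [0.2377, -0.466, 0.2302]
eef_rot: [-1.572, -0.0, -1.176]
force: [1.7, -0.4, 0.5]
gripper_width: 0.0853
```

Call:
{"op": "arm_command", "data": {"series": [{"dx":-0.334,"dy":0.03,"dz":0.399,"wx":0,"wy":0,"wz":0,"grip":0.085},{"dx":-0.334,"dy":0.03,"dz":0.399,"wx":0,"wy":0,"wz":0,"grip":0.085},{"dx":-0.334,"dy":0.03,"dz":0.399,"wx":0,"wy":0,"wz":0,"grip":0.085},{"dx":-0.334,"dy":0.03,"dz":0.399,"wx":0,"wy":0,"wz":0,"grip":0.085},{"dx":-0.334,"dy":0.03,"dz":0.399,"wx":0,"wy":0,"wz":0,"grip":0.085},{"dx":-0.334,"dy":0.03,"dz":0.399,"wx":0,"wy":0,"wz":0,"grip":0.085},{"dx":-0.334,"dy":0.03,"dz":0.399,"wx":0,"wy":0,"wz":0,"grip":0.085},{"dx":-0.334,"dy":0.03,"dz":0.399,"wx":0,"wy":0,"wz":0,"grip":0.085},{"dx":-0.334,"dy":0.03,"dz":0.399,"wx":0,"wy":0,"wz":0,"grip":0.085},{"dx":-0.334,"dy":0.03,"dz":0.399,"wx":0,"wy":0,"wz":0,"grip":0.085},{"dx":-0.334,"dy":0.03,"dz":0.399,"wx":0,"wy":0,"wz":0,"grip":0.085},{"dx":-0.334,"dy":0.03,"dz":0.399,"wx":0,"wy":0,"wz":0,"grip":0.085}]}}

```text
clock: 1.45
tool_pos: [0.4772, 0.0019, 0.2008]
eef_rot: [-1.571, 0.001, -1.167]
force: [-0.7, -0.3, 0.1]
gripper_width: 0.085
```

```bash
python3 -c "
from h import *
mv([.477,0,.055]); snap('side','2');mv([.477,0,.055])"
```

```text
pos [0.4772 0.0019 0.2008] rpy [-1.5713  0.0008 -1.1669] -> dx 0.0016 dy 0.1458 dz -0.0010 t 1.45
pos [0.4768 0.0004 0.201 ] rpy [-1.5716  0.0004 -1.1684] -> dx 0.0005 dy 0.1460 dz 0.0001 t 1.5
```

View pics/side2.png

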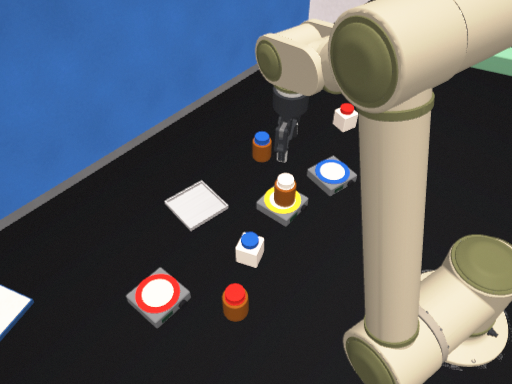

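The open gripper hangs at (285,150), right above the white-lidded jar at (285,190). Next I descend and close.

Call:
{"op": "arm_command", "data": {"series": [{"dx":0,"dy":0.04,"dz":0,"wx":0,"wy":0,"wz":0,"grip":0.085},{"dx":0,"dy":0.08,"dz":0,"wx":0,"wy":0,"wz":0,"grip":0.085},{"dx":0,"dy":0.12,"dz":0,"wx":0,"wy":0,"wz":0,"grip":0.085},{"dx":0,"dy":0.146,"dz":0,"wx":0,"wy":0,"wz":0,"grip":0.085},{"dx":0,"dy":0.146,"dz":0,"wx":0,"wy":0,"wz":0,"grip":0.085},{"dx":0,"dy":0.146,"dz":0,"wx":0,"wy":0,"wz":0,"grip":0.045},{"dx":0,"dy":0.146,"dz":0,"wx":0,"wy":0,"wz":0,"grip":0.045},{"dx":0,"dy":0.146,"dz":0,"wx":0,"wy":0,"wz":0,"grip":0.045},{"dx":0,"dy":0.146,"dz":0,"wx":0,"wy":0,"wz":0,"grip":0.045},{"dx":0,"dy":0.146,"dz":0,"wx":0,"wy":0,"wz":0,"grip":0.045},{"dx":0,"dy":0.146,"dz":0,"wx":0,"wy":0,"wz":0,"grip":0.045},{"dx":0,"dy":0.146,"dz":0,"wx":0,"wy":0,"wz":0,"grip":0.045}], "force": 40}}

```text
clock: 2.7
tool_pos: [0.4775, -0.001, 0.0572]
eef_rot: [-1.568, -0.002, -1.171]
force: [-1.3, -1.8, 7.1]
gripper_width: 0.0551
```

```bash
python3 -c "
from h import *
mv([.657,.145,.13]); snap('side','3')"
```

```text
pos [ 0.4775 -0.001   0.0572] rpy [-1.5683 -0.0024 -1.1709] -> dx -0.0646 dy -0.0728 dz 0.2221 t 2.7
```

View pics/side3.png

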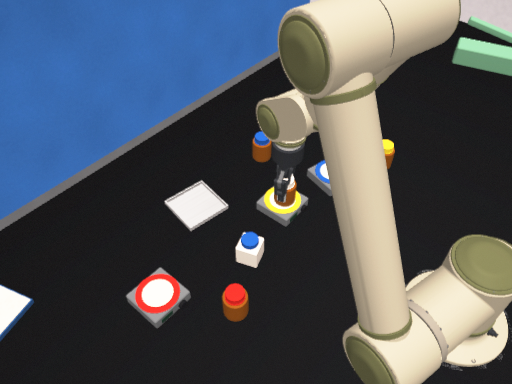

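The fingers hold the jar at (285,190) with an opening of 55 mm. Now I lift it and carry it to above the tray.

Call:
{"op": "arm_command", "data": {"series": [{"dx":0,"dy":-0.03,"dz":0,"wx":0,"wy":0,"wz":0,"grip":0.045},{"dx":0,"dy":-0.06,"dz":0,"wx":0,"wy":0,"wz":0,"grip":0.045},{"dx":0,"dy":-0.07,"dz":0,"wx":0,"wy":0,"wz":0,"grip":0.045},{"dx":-0.01,"dy":-0.07,"dz":0.035,"wx":0,"wy":0,"wz":0,"grip":0.045},{"dx":-0.02,"dy":-0.07,"dz":0.07,"wx":0,"wy":0,"wz":0,"grip":0.045},{"dx":-0.03,"dy":-0.07,"dz":0.105,"wx":0,"wy":0,"wz":0,"grip":0.045},{"dx":-0.04,"dy":-0.07,"dz":0.14,"wx":0,"wy":0,"wz":0,"grip":0.045},{"dx":-0.05,"dy":-0.07,"dz":0.175,"wx":0,"wy":0,"wz":0,"grip":0.045},{"dx":-0.063,"dy":-0.07,"dz":0.21,"wx":0,"wy":0,"wz":0,"grip":0.045},{"dx":-0.063,"dy":-0.07,"dz":0.222,"wx":0,"wy":0,"wz":0,"grip":0.045},{"dx":-0.063,"dy":-0.05,"dz":0.222,"wx":0,"wy":0,"wz":0,"grip":0.045},{"dx":-0.063,"dy":-0.03,"dz":0.222,"wx":0,"wy":0,"wz":0,"grip":0.045}]}}

```text
clock: 3.95
tool_pos: [0.6569, 0.1443, 0.0845]
eef_rot: [-1.57, -0.0, -1.17]
force: [0.6, 0.0, -2.3]
gripper_width: 0.0553
```

```bash
python3 -c "
from h import *
mv([.657,.145,.0245]); snap('side','4');mv([.657,.145,.0245])"
```

```text
pos [0.6569 0.1443 0.0845] rpy [-1.5702 -0.0003 -1.1704] -> dx -0.0006 dy 0.0600 dz 0.0003 t 3.95
pos [0.655  0.144  0.0804] rpy [-1.5766  0.0021 -1.1707] -> dx -0.0001 dy 0.0559 dz 0.0022 t 4.0
```

View pics/side4.png

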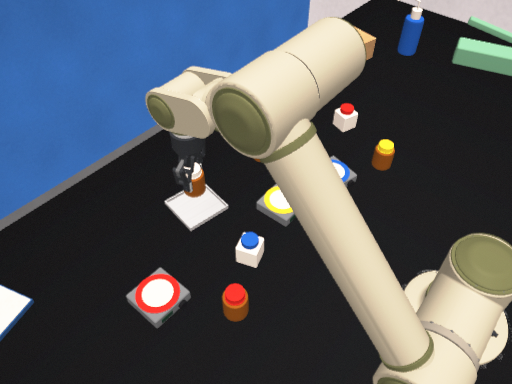

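The jar hangs at (193,183) over the tray, which is centred at about (196,205). I lower it slowly and release.

Call:
{"op": "arm_command", "data": {"series": [{"dx":0,"dy":0.015,"dz":0,"wx":0,"wy":0,"wz":0,"grip":0.045},{"dx":0,"dy":0.03,"dz":0,"wx":0,"wy":0,"wz":0,"grip":0.045},{"dx":0,"dy":0.042,"dz":0,"wx":0,"wy":0,"wz":0,"grip":0.045},{"dx":0,"dy":0.05,"dz":0,"wx":0,"wy":0,"wz":0,"grip":0.045},{"dx":0,"dy":0.054,"dz":0,"wx":0,"wy":0,"wz":0,"grip":0.045},{"dx":0,"dy":0.057,"dz":0,"wx":0,"wy":0,"wz":0,"grip":0.045},{"dx":0,"dy":0.059,"dz":0,"wx":0,"wy":0,"wz":0,"grip":0.045},{"dx":0,"dy":0.06,"dz":0,"wx":0,"wy":0,"wz":0,"grip":0.045},{"dx":0,"dy":0.06,"dz":0,"wx":0,"wy":0,"wz":0,"grip":0.045}]}}

```text
clock: 4.9
tool_pos: [0.6569, 0.144, 0.0262]
eef_rot: [-1.57, -0.0, -1.171]
force: [-2.5, -0.5, 3.0]
gripper_width: 0.0553
```

```bash
python3 -c "
from h import *
mv([.657,.145,.0245]); snap('side','5');mv([.657,.145,.0245]); print(monitor.read_state()['force'])"
```

```text
pos [0.6569 0.144  0.0262] rpy [-1.5699 -0.0004 -1.1709] -> dx -0.0009 dy 0.0017 dz 0.0004 t 4.9
pos [0.6569 0.144  0.0262] rpy [-1.5699 -0.0004 -1.171 ] -> dx -0.0009 dy 0.0017 dz 0.0004 t 4.95
[-2.8779 -0.1269  4.9014]
```

View pics/side5.png

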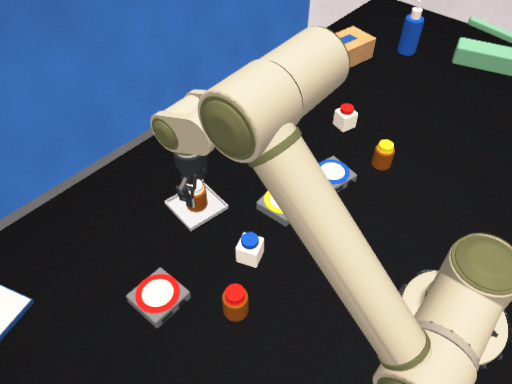

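The jar stands in the tray at (197,198) and the upward force shows floor contact. I open, wait, then rise.

Call:
{"op": "arm_command", "data": {"series": [{"dx":0,"dy":0,"dz":0,"wx":0,"wy":0,"wz":0,"grip":0.085},{"dx":0,"dy":0,"dz":0,"wx":0,"wy":0,"wz":0,"grip":0.085},{"dx":0,"dy":0,"dz":0,"wx":0,"wy":0,"wz":0,"grip":0.085},{"dx":0,"dy":0,"dz":0,"wx":0,"wy":0,"wz":0,"grip":0.085},{"dx":0,"dy":0,"dz":0,"wx":0,"wy":0,"wz":0,"grip":0.085},{"dx":0,"dy":0,"dz":0,"wx":0,"wy":0,"wz":0,"grip":0.085},{"dx":0,"dy":-0.02,"dz":0,"wx":0,"wy":0,"wz":0,"grip":0.085},{"dx":0,"dy":-0.05,"dz":0,"wx":0,"wy":0,"wz":0,"grip":0.085},{"dx":0,"dy":-0.09,"dz":0,"wx":0,"wy":0,"wz":0,"grip":0.085},{"dx":0,"dy":-0.13,"dz":0,"wx":0,"wy":0,"wz":0,"grip":0.085},{"dx":0,"dy":-0.175,"dz":0,"wx":0,"wy":0,"wz":0,"grip":0.085},{"dx":0,"dy":-0.175,"dz":0,"wx":0,"wy":0,"wz":0,"grip":0.085}]}}

```text
clock: 6.15
tool_pos: [0.6588, 0.1442, 0.2076]
eef_rot: [-1.559, -0.004, -1.171]
force: [0.0, -0.3, 0.0]
gripper_width: 0.0848
```

```bash
python3 -c "
from h import *
mv([.37,.3,.2]); snap('side','6');snap('top','6');mv([.37,.3,.2])"
```

```text
pos [0.6588 0.1442 0.2076] rpy [-1.5591 -0.0044 -1.1709] -> dx -0.2559 dy 0.0076 dz -0.2053 t 6.15
pos [0.6569 0.144  0.2011] rpy [-1.569  -0.0007 -1.171 ] -> dx -0.2553 dy 0.0011 dz -0.2035 t 6.25
```

View pics/side6.png

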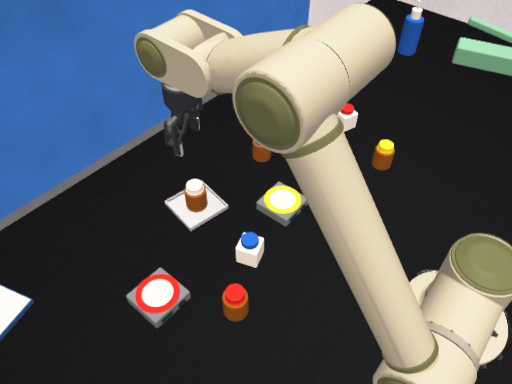

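View pics/top6.png

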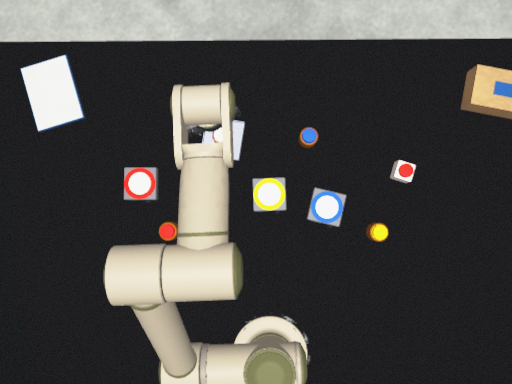

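The white-lidded jar stands upright in the tray, at (197,195) in the side view and about (219,135) in the top view. Everything else is untouched. Next is the red jar.

Call:
{"op": "arm_command", "data": {"series": [{"dx":-0.03,"dy":0,"dz":-0.024,"wx":0,"wy":0,"wz":0,"grip":0.085},{"dx":-0.06,"dy":0,"dz":-0.048,"wx":0,"wy":0,"wz":0,"grip":0.085},{"dx":-0.09,"dy":0,"dz":-0.072,"wx":0,"wy":0,"wz":0,"grip":0.085},{"dx":-0.12,"dy":0,"dz":-0.096,"wx":0,"wy":0,"wz":0,"grip":0.085},{"dx":-0.15,"dy":0,"dz":-0.12,"wx":0,"wy":0,"wz":0,"grip":0.085},{"dx":-0.18,"dy":0,"dz":-0.144,"wx":0,"wy":0,"wz":0,"grip":0.085},{"dx":-0.21,"dy":0,"dz":-0.168,"wx":0,"wy":0,"wz":0,"grip":0.085},{"dx":-0.24,"dy":0,"dz":-0.192,"wx":0,"wy":0,"wz":0,"grip":0.085},{"dx":-0.255,"dy":0,"dz":-0.2035,"wx":0,"wy":0,"wz":0,"grip":0.085},{"dx":-0.255,"dy":0,"dz":-0.2035,"wx":0,"wy":0,"wz":0,"grip":0.085},{"dx":-0.255,"dy":0,"dz":-0.2035,"wx":0,"wy":0,"wz":0,"grip":0.085}]}}

```text
clock: 7.35
tool_pos: [0.37, 0.2995, 0.1996]
eef_rot: [-1.572, -0.0, -1.17]
force: [-0.1, -0.1, -0.5]
gripper_width: 0.085
```

```bash
python3 -c "
from h import *
mv([.37,.3,.021]); 
im=snap('side','7')
for k in('red','yellow'):
  for c,st in blobs(masks(im)[k]): print(k,c,st,ray('side',c,.069),ray('side',c,.034))
"
```

```text
pos [0.37   0.2995 0.1996] rpy [-1.5722 -0.0003 -1.1705] -> dx -0.0005 dy 0.1786 dz 0.0002 t 7.35
red [157.2832 292.953 ] [136 274  44  39 621] [0.4931 0.4059] [0.513  0.3959]
red [234.5264 293.91  ] [225 283  20  22 370] [0.3698 0.3023] [0.3845 0.2879]
yellow [283.2791 208.9352] [269 206  30   7 103] [0.4395 0.0513] [0.4571 0.0265]
```

View pics/side7.png

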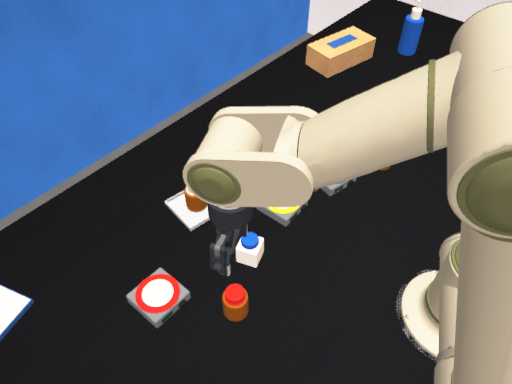

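The gripper at (225,250) hangs above the red jar at (235,300). I descend 0.179 m and close.

Call:
{"op": "arm_command", "data": {"series": [{"dx":0,"dy":0.04,"dz":0,"wx":0,"wy":0,"wz":0,"grip":0.085},{"dx":0,"dy":0.08,"dz":0,"wx":0,"wy":0,"wz":0,"grip":0.085},{"dx":0,"dy":0.12,"dz":0,"wx":0,"wy":0,"wz":0,"grip":0.085},{"dx":0,"dy":0.155,"dz":0,"wx":0,"wy":0,"wz":0,"grip":0.085},{"dx":0,"dy":0.178,"dz":0,"wx":0,"wy":0,"wz":0,"grip":0.085},{"dx":0,"dy":0.178,"dz":0,"wx":0,"wy":0,"wz":0,"grip":0.085},{"dx":0,"dy":0.178,"dz":0,"wx":0,"wy":0,"wz":0,"grip":0.045},{"dx":0,"dy":0.178,"dz":0,"wx":0,"wy":0,"wz":0,"grip":0.045},{"dx":0,"dy":0.178,"dz":0,"wx":0,"wy":0,"wz":0,"grip":0.045},{"dx":0,"dy":0.178,"dz":0,"wx":0,"wy":0,"wz":0,"grip":0.045},{"dx":0,"dy":0.178,"dz":0,"wx":0,"wy":0,"wz":0,"grip":0.045},{"dx":0,"dy":0.178,"dz":0,"wx":0,"wy":0,"wz":0,"grip":0.045}], "force": 40}}

```text
clock: 8.6
tool_pos: [0.3711, 0.3, 0.0238]
eef_rot: [-1.567, -0.0, -1.171]
force: [0.6, 0.3, 7.4]
gripper_width: 0.0548
```

```bash
python3 -c "
from h import *
mv([.514,.394,.1])"
```

```text
pos [0.3711 0.3    0.0238] rpy [-1.5672 -0.0001 -1.1711] -> dx -0.0310 dy -0.0762 dz 0.1682 t 8.6
```

Call:
{"op": "arm_command", "data": {"series": [{"dx":0,"dy":-0.03,"dz":0,"wx":0,"wy":0,"wz":0,"grip":0.045},{"dx":0,"dy":-0.06,"dz":0,"wx":0,"wy":0,"wz":0,"grip":0.045},{"dx":0,"dy":-0.09,"dz":0,"wx":0,"wy":0,"wz":0,"grip":0.045},{"dx":-0.005,"dy":-0.09,"dz":0.03,"wx":0,"wy":0,"wz":0,"grip":0.045},{"dx":-0.01,"dy":-0.09,"dz":0.06,"wx":0,"wy":0,"wz":0,"grip":0.045},{"dx":-0.016,"dy":-0.09,"dz":0.09,"wx":0,"wy":0,"wz":0,"grip":0.045},{"dx":-0.022,"dy":-0.09,"dz":0.12,"wx":0,"wy":0,"wz":0,"grip":0.045},{"dx":-0.028,"dy":-0.09,"dz":0.15,"wx":0,"wy":0,"wz":0,"grip":0.045},{"dx":-0.031,"dy":-0.09,"dz":0.169,"wx":0,"wy":0,"wz":0,"grip":0.045},{"dx":-0.031,"dy":-0.075,"dz":0.169,"wx":0,"wy":0,"wz":0,"grip":0.045},{"dx":-0.031,"dy":-0.06,"dz":0.169,"wx":0,"wy":0,"wz":0,"grip":0.045},{"dx":-0.031,"dy":-0.06,"dz":0.169,"wx":0,"wy":0,"wz":0,"grip":0.045}]}}

```text
clock: 9.8
tool_pos: [0.5126, 0.3934, 0.0806]
eef_rot: [-1.575, -0.0, -1.171]
force: [-0.3, 0.1, -2.3]
gripper_width: 0.0549
```

```bash
python3 -c "
from h import *
mv([.514,.394,.0565]);im=snap('side','8'); mv([.514,.394,.0565])"
```

```text
pos [0.5126 0.3934 0.0806] rpy [-1.575  -0.0003 -1.1709] -> dx 0.0000 dy 0.0241 dz 0.0015 t 9.8
pos [0.5131 0.3938 0.082 ] rpy [-1.5727 -0.0002 -1.171 ] -> dx 0.0001 dy 0.0255 dz 0.0009 t 9.85
```

View pics/side8.png

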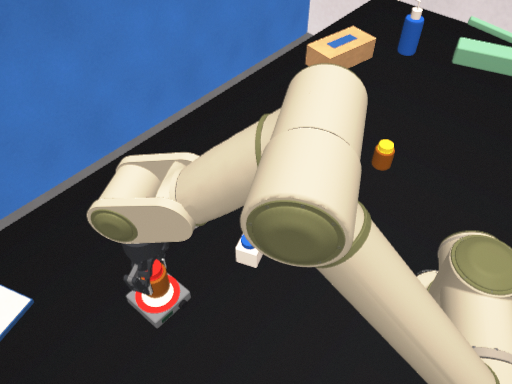

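The red jar at (155,283) hangs just above the red stirrer's middle at (157,293). I lower it 26 mm, release and rise.

Call:
{"op": "arm_command", "data": {"series": [{"dx":0,"dy":0.01,"dz":0,"wx":0,"wy":0,"wz":0,"grip":0.045},{"dx":0,"dy":0.018,"dz":0,"wx":0,"wy":0,"wz":0,"grip":0.045},{"dx":0,"dy":0.022,"dz":0,"wx":0,"wy":0,"wz":0,"grip":0.045},{"dx":0,"dy":0.024,"dz":0,"wx":0,"wy":0,"wz":0,"grip":0.045},{"dx":0,"dy":0.026,"dz":0,"wx":0,"wy":0,"wz":0,"grip":0.045},{"dx":0,"dy":0.026,"dz":0,"wx":0,"wy":0,"wz":0,"grip":0.045},{"dx":0,"dy":0.026,"dz":0,"wx":0,"wy":0,"wz":0,"grip":0.045}]}}

```text
clock: 10.55
tool_pos: [0.5135, 0.394, 0.0579]
eef_rot: [-1.57, -0.0, -1.171]
force: [-4.4, -3.0, 7.7]
gripper_width: 0.0556
```

Call:
{"op": "arm_command", "data": {"series": [{"dx":0,"dy":0,"dz":0,"wx":0,"wy":0,"wz":0,"grip":0.085},{"dx":0,"dy":0,"dz":0,"wx":0,"wy":0,"wz":0,"grip":0.085},{"dx":0,"dy":0,"dz":0,"wx":0,"wy":0,"wz":0,"grip":0.085},{"dx":0,"dy":0,"dz":0,"wx":0,"wy":0,"wz":0,"grip":0.085},{"dx":0,"dy":0,"dz":0,"wx":0,"wy":0,"wz":0,"grip":0.085},{"dx":0,"dy":0,"dz":0,"wx":0,"wy":0,"wz":0,"grip":0.085},{"dx":0,"dy":-0.02,"dz":0,"wx":0,"wy":0,"wz":0,"grip":0.085},{"dx":0,"dy":-0.05,"dz":0,"wx":0,"wy":0,"wz":0,"grip":0.085},{"dx":0,"dy":-0.09,"dz":0,"wx":0,"wy":0,"wz":0,"grip":0.085},{"dx":0,"dy":-0.13,"dz":0,"wx":0,"wy":0,"wz":0,"grip":0.085},{"dx":0,"dy":-0.155,"dz":0,"wx":0,"wy":0,"wz":0,"grip":0.085},{"dx":0,"dy":-0.155,"dz":0,"wx":0,"wy":0,"wz":0,"grip":0.085}]}}

```text
clock: 11.75
tool_pos: [0.5147, 0.3946, 0.2156]
eef_rot: [-1.563, 0.001, -1.171]
force: [-0.1, 0.3, 0.0]
gripper_width: 0.0852
```

```bash
python3 -c "
from h import *
im=snap('side','9');mv([.368,-.322,.21])
for k in('red','yellow'):
  for c,st in blobs(masks(im)[k]): print(k,c,st,ray('side',c,.069),ray('side',c,.103))
"
```

```text
pos [0.514  0.3942 0.2129] rpy [-1.5674  0.0003 -1.1709] -> dx 0.6029 dy 0.0029 dz -0.4133 t 11.8
red [152.5598 275.3845] [142 265  22  22 386] [0.5336 0.3844] [0.5126 0.395 ]
red [157.439  293.9906] [135 275  45  38 502] [0.491  0.4073] [0.4717 0.4169]
yellow [279.6482 198.7941] [265 186  30  28 252] [0.4673 0.0311] [0.4491 0.056 ]
```

View pics/side9.png

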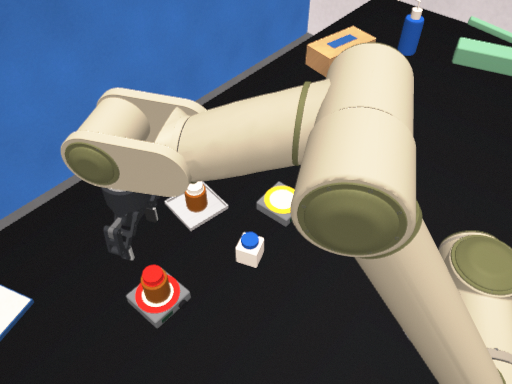

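The red jar stands upright at (155,285) in the middle of its stirrer; its lid is at (0.513, 0.395) and the stirrer at (0.513, 0.396) in the same view. Next is the yellow jar.

```bash
python3 -c "
from h import *
im=cv2.imread('pics/side8.png')
for c,st in blobs(masks(im)['yellow']): print(c,st,ray('side',c,.069))
"
```

```text
[385.5279 145.987 ] [378 139  16  15 196] [ 0.3684 -0.3232]
```

Call:
{"op": "arm_command", "data": {"series": [{"dx":0.03,"dy":0,"dz":-0.0205,"wx":0,"wy":0,"wz":0,"grip":0.085},{"dx":0.06,"dy":0,"dz":-0.041,"wx":0,"wy":0,"wz":0,"grip":0.085},{"dx":0.09,"dy":0,"dz":-0.0615,"wx":0,"wy":0,"wz":0,"grip":0.085},{"dx":0.12,"dy":0,"dz":-0.082,"wx":0,"wy":0,"wz":0,"grip":0.085},{"dx":0.15,"dy":0,"dz":-0.1025,"wx":0,"wy":0,"wz":0,"grip":0.085},{"dx":0.18,"dy":0,"dz":-0.123,"wx":0,"wy":0,"wz":0,"grip":0.085},{"dx":0.21,"dy":0,"dz":-0.1435,"wx":0,"wy":0,"wz":0,"grip":0.085},{"dx":0.24,"dy":0,"dz":-0.164,"wx":0,"wy":0,"wz":0,"grip":0.085},{"dx":0.27,"dy":0,"dz":-0.1845,"wx":0,"wy":0,"wz":0,"grip":0.085},{"dx":0.3,"dy":0,"dz":-0.205,"wx":0,"wy":0,"wz":0,"grip":0.085},{"dx":0.33,"dy":0,"dz":-0.2255,"wx":0,"wy":0,"wz":0,"grip":0.085},{"dx":0.36,"dy":0,"dz":-0.246,"wx":0,"wy":0,"wz":0,"grip":0.085}]}}

```text
clock: 13.0
tool_pos: [0.426, -0.0345, 0.2101]
eef_rot: [-1.573, 0.002, -1.171]
force: [0.7, -0.4, 0.0]
gripper_width: 0.085
```

Call:
{"op": "arm_command", "data": {"series": [{"dx":0.03,"dy":0,"dz":-0.0205,"wx":0,"wy":0,"wz":0,"grip":0.085},{"dx":0.06,"dy":0,"dz":-0.041,"wx":0,"wy":0,"wz":0,"grip":0.085},{"dx":0.09,"dy":0,"dz":-0.0615,"wx":0,"wy":0,"wz":0,"grip":0.085},{"dx":0.12,"dy":0,"dz":-0.082,"wx":0,"wy":0,"wz":0,"grip":0.085},{"dx":0.15,"dy":0,"dz":-0.1025,"wx":0,"wy":0,"wz":0,"grip":0.085},{"dx":0.18,"dy":0,"dz":-0.123,"wx":0,"wy":0,"wz":0,"grip":0.085},{"dx":0.21,"dy":0,"dz":-0.1435,"wx":0,"wy":0,"wz":0,"grip":0.085},{"dx":0.243,"dy":0,"dz":-0.167,"wx":0,"wy":0,"wz":0,"grip":0.085},{"dx":0.243,"dy":0,"dz":-0.167,"wx":0,"wy":0,"wz":0,"grip":0.085},{"dx":0.243,"dy":0,"dz":-0.167,"wx":0,"wy":0,"wz":0,"grip":0.085}]}}

```text
clock: 14.0
tool_pos: [0.3673, -0.3221, 0.2099]
eef_rot: [-1.571, 0.003, -1.173]
force: [0.4, -0.2, 0.2]
gripper_width: 0.085
```

```bash
python3 -c "
from h import *
mv([.368,-.322,.021]);im=snap('side','10')
for c,st in blobs(masks(im)['yellow']): print(c,st,ray('side',c,.069),ray('side',c,.034))
mv([.368,-.322,.021])
"
```

```text
pos [ 0.3673 -0.3221  0.2099] rpy [-1.5713  0.003  -1.1726] -> dx 0.0001 dy 0.1889 dz 0.0007 t 14.0
[282.2781 199.1336] [265 186  36  28 350] [0.4616 0.0276] [0.4802 0.0018]
pos [ 0.3676 -0.3215  0.2102] rpy [-1.5711  0.0025 -1.1713] -> dx 0.0007 dy 0.1892 dz 0.0002 t 14.05
```

View pics/side10.png

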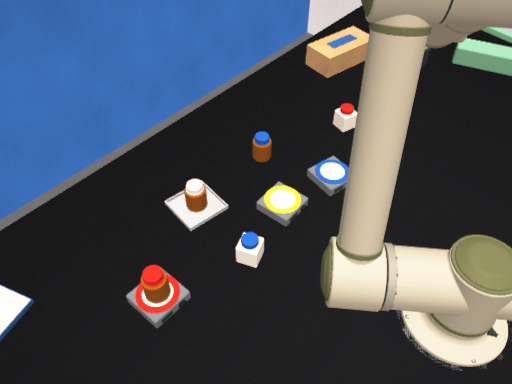

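The arm hides the yellow jar here, but both views put it at (0.368, -0.323), and the tool stands within 2 mm of that. The empty yellow stirrer is seen at (282,199). I descend.

Call:
{"op": "arm_command", "data": {"series": [{"dx":0.001,"dy":0.04,"dz":0,"wx":0,"wy":0,"wz":0,"grip":0.085},{"dx":0.001,"dy":0.08,"dz":0,"wx":0,"wy":0,"wz":0,"grip":0.085},{"dx":0.001,"dy":0.12,"dz":0,"wx":0,"wy":0,"wz":0,"grip":0.085},{"dx":0.001,"dy":0.16,"dz":0,"wx":0,"wy":0,"wz":0,"grip":0.085},{"dx":0.001,"dy":0.188,"dz":0,"wx":0,"wy":0,"wz":0,"grip":0.085},{"dx":0.001,"dy":0.188,"dz":0,"wx":0,"wy":0,"wz":0,"grip":0.085},{"dx":0.001,"dy":0.188,"dz":0,"wx":0,"wy":0,"wz":0,"grip":0.045},{"dx":0.001,"dy":0.188,"dz":0,"wx":0,"wy":0,"wz":0,"grip":0.045},{"dx":0.001,"dy":0.188,"dz":0,"wx":0,"wy":0,"wz":0,"grip":0.045},{"dx":0.001,"dy":0.188,"dz":0,"wx":0,"wy":0,"wz":0,"grip":0.045},{"dx":0.001,"dy":0.188,"dz":0,"wx":0,"wy":0,"wz":0,"grip":0.045},{"dx":0.001,"dy":0.188,"dz":0,"wx":0,"wy":0,"wz":0,"grip":0.045}], "force": 40}}

```text
clock: 15.25
tool_pos: [0.3689, -0.3233, 0.0251]
eef_rot: [-1.57, -0.003, -1.171]
force: [0.6, 2.4, 7.1]
gripper_width: 0.0549
```

```bash
python3 -c "
from h import *
mv([.48,.0,.022])"
```

```text
pos [ 0.3689 -0.3233  0.0251] rpy [-1.5698 -0.0026 -1.1707] -> dx -0.2545 dy 0.0031 dz 0.2282 t 15.25
```

Call:
{"op": "arm_command", "data": {"series": [{"dx":0,"dy":-0.03,"dz":0,"wx":0,"wy":0,"wz":0,"grip":0.045},{"dx":0,"dy":-0.065,"dz":0,"wx":0,"wy":0,"wz":0,"grip":0.045},{"dx":0,"dy":-0.1,"dz":0,"wx":0,"wy":0,"wz":0,"grip":0.045},{"dx":-0.025,"dy":-0.1,"dz":0.022,"wx":0,"wy":0,"wz":0,"grip":0.045},{"dx":-0.053,"dy":-0.1,"dz":0.048,"wx":0,"wy":0,"wz":0,"grip":0.045},{"dx":-0.082,"dy":-0.1,"dz":0.074,"wx":0,"wy":0,"wz":0,"grip":0.045},{"dx":-0.111,"dy":-0.1,"dz":0.1,"wx":0,"wy":0,"wz":0,"grip":0.045},{"dx":-0.14,"dy":-0.1,"dz":0.126,"wx":0,"wy":0,"wz":0,"grip":0.045},{"dx":-0.169,"dy":-0.1,"dz":0.152,"wx":0,"wy":0,"wz":0,"grip":0.045},{"dx":-0.198,"dy":-0.1,"dz":0.178,"wx":0,"wy":0,"wz":0,"grip":0.045},{"dx":-0.227,"dy":-0.1,"dz":0.204,"wx":0,"wy":0,"wz":0,"grip":0.045},{"dx":-0.254,"dy":-0.1,"dz":0.228,"wx":0,"wy":0,"wz":0,"grip":0.045}]}}

```text
clock: 16.45
tool_pos: [0.4798, 0.0014, 0.1245]
eef_rot: [-1.569, -0.001, -1.171]
force: [0.9, -0.8, -2.5]
gripper_width: 0.0551
```

```bash
python3 -c "
from h import *
mv([.48,.0,.056]);im=snap('side','11'); mv([.48,.0,.056]);print(monitor.read_state()['gripper_width'])"
```

```text
pos [0.4798 0.0014 0.1245] rpy [-1.5692 -0.0012 -1.1705] -> dx 0.0014 dy 0.0685 dz -0.0004 t 16.45
pos [0.4807 0.0052 0.1246] rpy [-1.5677  0.0003 -1.1683] -> dx 0.0046 dy 0.0686 dz -0.0027 t 16.5
0.05506406839297769
```

View pics/side11.png

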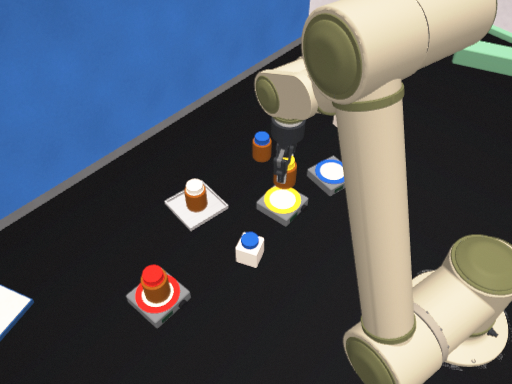

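The yellow jar at (286,170) hangs above the yellow stirrer at (282,200). I lower it 66 mm, slowing at the end.

Call:
{"op": "arm_command", "data": {"series": [{"dx":0,"dy":0.01,"dz":0,"wx":0,"wy":0,"wz":0,"grip":0.045},{"dx":0,"dy":0.025,"dz":0,"wx":0,"wy":0,"wz":0,"grip":0.045},{"dx":0,"dy":0.04,"dz":0,"wx":0,"wy":0,"wz":0,"grip":0.045},{"dx":0,"dy":0.05,"dz":0,"wx":0,"wy":0,"wz":0,"grip":0.045},{"dx":0,"dy":0.057,"dz":0,"wx":0,"wy":0,"wz":0,"grip":0.045},{"dx":0,"dy":0.061,"dz":0,"wx":0,"wy":0,"wz":0,"grip":0.045},{"dx":0,"dy":0.064,"dz":0,"wx":0,"wy":0,"wz":0,"grip":0.045},{"dx":0,"dy":0.066,"dz":0,"wx":0,"wy":0,"wz":0,"grip":0.045},{"dx":0,"dy":0.066,"dz":0,"wx":0,"wy":0,"wz":0,"grip":0.045},{"dx":0,"dy":0.066,"dz":0,"wx":0,"wy":0,"wz":0,"grip":0.045}]}}

```text
clock: 17.5
tool_pos: [0.4797, -0.0006, 0.0591]
eef_rot: [-1.57, -0.002, -1.171]
force: [-6.1, 0.4, 17.7]
gripper_width: 0.0549
```

Call:
{"op": "arm_command", "data": {"series": [{"dx":0,"dy":-0.0015,"dz":0,"wx":0,"wy":0,"wz":0,"grip":0.045},{"dx":0,"dy":-0.0015,"dz":0,"wx":0,"wy":0,"wz":0,"grip":0.085},{"dx":0,"dy":-0.0015,"dz":0,"wx":0,"wy":0,"wz":0,"grip":0.085},{"dx":0,"dy":-0.0015,"dz":0,"wx":0,"wy":0,"wz":0,"grip":0.085},{"dx":0,"dy":-0.0015,"dz":0,"wx":0,"wy":0,"wz":0,"grip":0.085},{"dx":0,"dy":-0.0015,"dz":0,"wx":0,"wy":0,"wz":0,"grip":0.085},{"dx":0,"dy":-0.0015,"dz":0,"wx":0,"wy":0,"wz":0,"grip":0.085},{"dx":0,"dy":-0.02,"dz":0,"wx":0,"wy":0,"wz":0,"grip":0.085},{"dx":0,"dy":-0.05,"dz":0,"wx":0,"wy":0,"wz":0,"grip":0.085},{"dx":0,"dy":-0.09,"dz":0,"wx":0,"wy":0,"wz":0,"grip":0.085},{"dx":0,"dy":-0.13,"dz":0,"wx":0,"wy":0,"wz":0,"grip":0.085},{"dx":0,"dy":-0.15,"dz":0,"wx":0,"wy":0,"wz":0,"grip":0.085}]}}

```text
clock: 18.7
tool_pos: [0.4802, -0.0005, 0.2106]
eef_rot: [-1.567, -0.003, -1.171]
force: [0.5, 0.3, -0.3]
gripper_width: 0.0847
```

```bash
python3 -c "
from h import *
im=snap('side','12');mv([.654,-.12,.205])
for k in('yellow','blue'):
  for c,st in blobs(masks(im)[k]): print(k,c,st,ray('side',c,.069),ray('side',c,.103))
mv([.654,-.12,.205])
"
```

```text
pos [ 0.481  -0.0007  0.2124] rpy [-1.5644 -0.0048 -1.1708] -> dx 0.1773 dy 0.0074 dz 0.1129 t 18.75
yellow [284.4668 180.0184] [276 172  18  17 253] [ 0.4993 -0.0286] [ 0.4798 -0.0012]
yellow [282.1628 200.0097] [265 188  36  26 277] [0.46   0.0301] [0.4421 0.0551]
blue [113.0384  74.7017] [    0     0   309   219 37453] [ 1.2331 -0.0372] [ 1.1837 -0.0094]
blue [261.4611 137.53  ] [255 131  14  14 169] [ 0.6552 -0.1188] [ 0.6292 -0.0878]
blue [332.0253 171.0393] [315 159  35  25 280] [ 0.4249 -0.1386] [ 0.4084 -0.1067]
blue [249.3754 239.8528] [241 232  17  17 233] [0.4396 0.1766] [0.4225 0.1956]
blue [ 16.4931 316.6181] [  0 299  32  38  45] [0.6633 0.6237] [0.6371 0.6245]
pos [ 0.481  -0.0007  0.2124] rpy [-1.5644 -0.0048 -1.1708] -> dx 0.1773 dy 0.0074 dz 0.1129 t 18.75
```

View pics/side12.png

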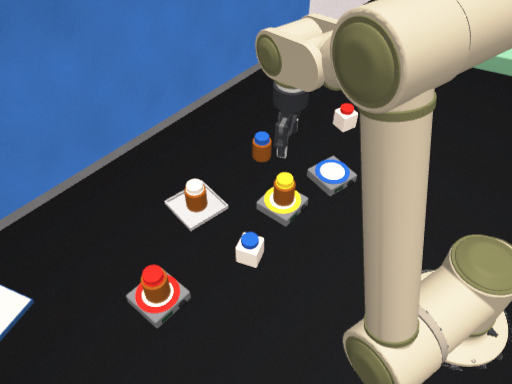

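The yellow jar stands upright on its stirrer; its lid at (284,180) comes out at (0.480, -0.001). Now the blue jar at (262,148).

Call:
{"op": "arm_command", "data": {"series": [{"dx":0.03,"dy":0,"dz":0.019,"wx":0,"wy":0,"wz":0,"grip":0.085},{"dx":0.06,"dy":0,"dz":0.038,"wx":0,"wy":0,"wz":0,"grip":0.085},{"dx":0.09,"dy":0,"dz":0.057,"wx":0,"wy":0,"wz":0,"grip":0.085},{"dx":0.12,"dy":0,"dz":0.076,"wx":0,"wy":0,"wz":0,"grip":0.085},{"dx":0.15,"dy":0,"dz":0.095,"wx":0,"wy":0,"wz":0,"grip":0.085},{"dx":0.177,"dy":0,"dz":0.113,"wx":0,"wy":0,"wz":0,"grip":0.085},{"dx":0.177,"dy":0,"dz":0.113,"wx":0,"wy":0,"wz":0,"grip":0.085},{"dx":0.177,"dy":0,"dz":0.113,"wx":0,"wy":0,"wz":0,"grip":0.085}]}}

```text
clock: 19.55
tool_pos: [0.6523, -0.1196, 0.206]
eef_rot: [-1.572, 0.001, -1.171]
force: [0.0, 0.7, 0.2]
gripper_width: 0.0852
```

```bash
python3 -c "
from h import *
im=snap('side','13');mv([.654,-.12,.022])
"
```

```text
pos [ 0.652  -0.1191  0.2066] rpy [-1.5717  0.001  -1.1709] -> dx 0.0016 dy 0.1846 dz 0.0015 t 19.6
```

View pics/side13.png

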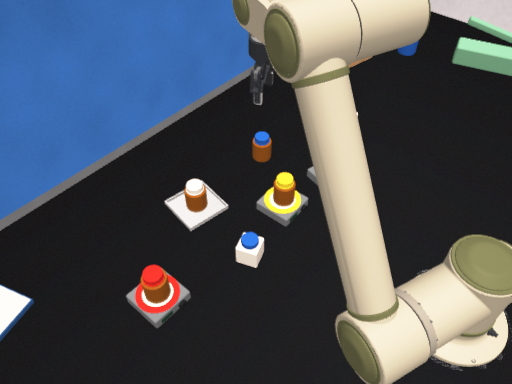

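The open gripper at (260,95) is above the blue jar at (262,147). I descend 0.184 m and close.

Call:
{"op": "arm_command", "data": {"series": [{"dx":0.001,"dy":0.04,"dz":0.001,"wx":0,"wy":0,"wz":0,"grip":0.085},{"dx":0.001,"dy":0.08,"dz":0.001,"wx":0,"wy":0,"wz":0,"grip":0.085},{"dx":0.001,"dy":0.12,"dz":0.001,"wx":0,"wy":0,"wz":0,"grip":0.085},{"dx":0.001,"dy":0.155,"dz":0.001,"wx":0,"wy":0,"wz":0,"grip":0.085},{"dx":0.001,"dy":0.184,"dz":0.001,"wx":0,"wy":0,"wz":0,"grip":0.085},{"dx":0.001,"dy":0.184,"dz":0.001,"wx":0,"wy":0,"wz":0,"grip":0.085},{"dx":0.001,"dy":0.184,"dz":0.001,"wx":0,"wy":0,"wz":0,"grip":0.045},{"dx":0.001,"dy":0.184,"dz":0.001,"wx":0,"wy":0,"wz":0,"grip":0.045},{"dx":0.001,"dy":0.184,"dz":0.001,"wx":0,"wy":0,"wz":0,"grip":0.045},{"dx":0.001,"dy":0.184,"dz":0.001,"wx":0,"wy":0,"wz":0,"grip":0.045},{"dx":0.001,"dy":0.184,"dz":0.001,"wx":0,"wy":0,"wz":0,"grip":0.045},{"dx":0.001,"dy":0.184,"dz":0.001,"wx":0,"wy":0,"wz":0,"grip":0.045}], "force": 40}}

```text
clock: 20.8
tool_pos: [0.6547, -0.12, 0.0261]
eef_rot: [-1.568, -0.003, -1.171]
force: [-0.9, 1.1, 5.9]
gripper_width: 0.055
```

```bash
python3 -c "
from h import *
mv([.4425,-.173,.022])"
```

```text
pos [ 0.6547 -0.12    0.0261] rpy [-1.5676 -0.0026 -1.1708] -> dx -0.0339 dy 0.0041 dz -0.2161 t 20.8
```

Call:
{"op": "arm_command", "data": {"series": [{"dx":0,"dy":-0.03,"dz":0,"wx":0,"wy":0,"wz":0,"grip":0.045},{"dx":0,"dy":-0.065,"dz":0,"wx":0,"wy":0,"wz":0,"grip":0.045},{"dx":0,"dy":-0.09,"dz":0,"wx":0,"wy":0,"wz":0,"grip":0.045},{"dx":-0.005,"dy":-0.09,"dz":-0.03,"wx":0,"wy":0,"wz":0,"grip":0.045},{"dx":-0.01,"dy":-0.09,"dz":-0.065,"wx":0,"wy":0,"wz":0,"grip":0.045},{"dx":-0.015,"dy":-0.09,"dz":-0.1,"wx":0,"wy":0,"wz":0,"grip":0.045},{"dx":-0.021,"dy":-0.09,"dz":-0.135,"wx":0,"wy":0,"wz":0,"grip":0.045},{"dx":-0.027,"dy":-0.09,"dz":-0.17,"wx":0,"wy":0,"wz":0,"grip":0.045},{"dx":-0.034,"dy":-0.09,"dz":-0.2,"wx":0,"wy":0,"wz":0,"grip":0.045},{"dx":-0.034,"dy":-0.085,"dz":-0.216,"wx":0,"wy":0,"wz":0,"grip":0.045},{"dx":-0.034,"dy":-0.07,"dz":-0.216,"wx":0,"wy":0,"wz":0,"grip":0.045},{"dx":-0.034,"dy":-0.06,"dz":-0.216,"wx":0,"wy":0,"wz":0,"grip":0.045}]}}

```text
clock: 22.0
tool_pos: [0.4415, -0.173, 0.0838]
eef_rot: [-1.57, -0.002, -1.172]
force: [0.6, 0.7, -1.8]
gripper_width: 0.0548
```

```bash
python3 -c "
from h import *
mv([.4425,-.173,.058]);im=snap('side','14'); mv([.4425,-.173,.058])"
```

```text
pos [ 0.4415 -0.173   0.0838] rpy [-1.5698 -0.0016 -1.1717] -> dx 0.0004 dy 0.0258 dz 0.0010 t 22.0
pos [ 0.4411 -0.1726  0.0823] rpy [-1.5712  0.0007 -1.1714] -> dx 0.0009 dy 0.0243 dz 0.0011 t 22.05
```

View pics/side14.png

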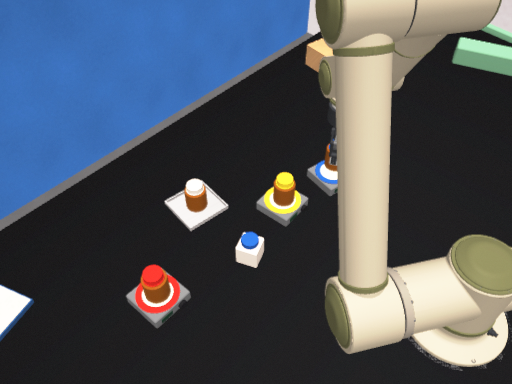

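The blue jar at (333,157) hangs above the blue stirrer, which is partly behind the arm. I lower it 25 mm.

Call:
{"op": "arm_command", "data": {"series": [{"dx":0.001,"dy":0.01,"dz":0.001,"wx":0,"wy":0,"wz":0,"grip":0.045},{"dx":0.001,"dy":0.017,"dz":0.001,"wx":0,"wy":0,"wz":0,"grip":0.045},{"dx":0.001,"dy":0.021,"dz":0.001,"wx":0,"wy":0,"wz":0,"grip":0.045},{"dx":0.001,"dy":0.023,"dz":0.001,"wx":0,"wy":0,"wz":0,"grip":0.045},{"dx":0.001,"dy":0.025,"dz":0.001,"wx":0,"wy":0,"wz":0,"grip":0.045},{"dx":0.001,"dy":0.025,"dz":0.001,"wx":0,"wy":0,"wz":0,"grip":0.045},{"dx":0.001,"dy":0.025,"dz":0.001,"wx":0,"wy":0,"wz":0,"grip":0.045}]}}

```text
clock: 22.75
tool_pos: [0.4428, -0.1731, 0.06]
eef_rot: [-1.57, -0.001, -1.171]
force: [-6.8, 4.6, 19.8]
gripper_width: 0.0548
```

Contact at about 20 N, so I back off 1.5 mm, then open and rise.

Call:
{"op": "arm_command", "data": {"series": [{"dx":0,"dy":-0.0015,"dz":0,"wx":0,"wy":0,"wz":0,"grip":0.045},{"dx":0,"dy":-0.0015,"dz":0,"wx":0,"wy":0,"wz":0,"grip":0.085},{"dx":0,"dy":-0.0015,"dz":0,"wx":0,"wy":0,"wz":0,"grip":0.085},{"dx":0,"dy":-0.0015,"dz":0,"wx":0,"wy":0,"wz":0,"grip":0.085},{"dx":0,"dy":-0.0015,"dz":0,"wx":0,"wy":0,"wz":0,"grip":0.085},{"dx":0,"dy":-0.0015,"dz":0,"wx":0,"wy":0,"wz":0,"grip":0.085},{"dx":0,"dy":-0.0015,"dz":0,"wx":0,"wy":0,"wz":0,"grip":0.085},{"dx":0,"dy":-0.02,"dz":0,"wx":0,"wy":0,"wz":0,"grip":0.085},{"dx":0,"dy":-0.05,"dz":0,"wx":0,"wy":0,"wz":0,"grip":0.085},{"dx":0,"dy":-0.09,"dz":0,"wx":0,"wy":0,"wz":0,"grip":0.085},{"dx":0,"dy":-0.13,"dz":0,"wx":0,"wy":0,"wz":0,"grip":0.085},{"dx":0,"dy":-0.17,"dz":0,"wx":0,"wy":0,"wz":0,"grip":0.085}]}}

```text
clock: 23.95
tool_pos: [0.4426, -0.173, 0.23]
eef_rot: [-1.571, 0.0, -1.171]
force: [0.8, 0.2, 0.1]
gripper_width: 0.0847
```

```bash
python3 -c "
from h import *
mv([.25,-.48,.23])"
```

```text
pos [ 0.4426 -0.173   0.23  ] rpy [-1.5708  0.0001 -1.171 ] -> dx 0.2078 dy 0.0000 dz -0.2969 t 23.95
```

Now I clear the view by going back towards the start.

Call:
{"op": "arm_command", "data": {"series": [{"dx":0.025,"dy":0,"dz":-0.036,"wx":0,"wy":0,"wz":0,"grip":0.085},{"dx":0.05,"dy":0,"dz":-0.072,"wx":0,"wy":0,"wz":0,"grip":0.085},{"dx":0.075,"dy":0,"dz":-0.108,"wx":0,"wy":0,"wz":0,"grip":0.085},{"dx":0.1,"dy":0,"dz":-0.144,"wx":0,"wy":0,"wz":0,"grip":0.085},{"dx":0.125,"dy":0,"dz":-0.18,"wx":0,"wy":0,"wz":0,"grip":0.085},{"dx":0.15,"dy":0,"dz":-0.216,"wx":0,"wy":0,"wz":0,"grip":0.085},{"dx":0.175,"dy":0,"dz":-0.252,"wx":0,"wy":0,"wz":0,"grip":0.085},{"dx":0.208,"dy":0,"dz":-0.297,"wx":0,"wy":0,"wz":0,"grip":0.085},{"dx":0.208,"dy":0,"dz":-0.297,"wx":0,"wy":0,"wz":0,"grip":0.085},{"dx":0.208,"dy":0,"dz":-0.297,"wx":0,"wy":0,"wz":0,"grip":0.085},{"dx":0.208,"dy":0,"dz":-0.297,"wx":0,"wy":0,"wz":0,"grip":0.085}]}}

```text
clock: 25.05
tool_pos: [0.2508, -0.4796, 0.2283]
eef_rot: [-1.57, 0.001, -1.17]
force: [0.2, 0.8, 0.1]
gripper_width: 0.085
```

```bash
python3 -c "
from h import *
for n in('top','side'):
  im=snap(n,'15')
  for k,m in masks(im).items():
    if k=='amber': continue
    for c,st in blobs(m,60):
      p=ray(n,c,.034)
      if .3<p[0]<.75 and abs(p[1])<.5 and st[2]<60: print(n,k,c.round(1),st[2:],'z34',p,'z69',ray(n,c,.069),'z103',ray(n,c,.103))
s=monitor.read_state();print(s['clock'],s['force'],abs(s['qd']).max())
"
```

```text
top red [405.5 170. ] [ 14  13 141] z34 [ 0.5523 -0.4134] z69 [ 0.549  -0.4038] z103 [ 0.5458 -0.3945]
top red [139.1 182.9] [ 31  33 458] z34 [0.5151 0.3918] z69 [0.5127 0.3825] z103 [0.5104 0.3736]
top yellow [268.9 193.8] [ 32  33 318] z34 [ 0.4814 -0.0017] z69 [ 0.4797 -0.0018] z103 [ 0.4782 -0.0018]
top yellow [269.6 193.4] [ 16  16 199] z34 [ 0.4825 -0.0039] z69 [ 0.4808 -0.0039] z103 [ 0.4792 -0.0038]
top blue [326.5 206.6] [ 32  30 281] z34 [ 0.4425 -0.175 ] z69 [ 0.4417 -0.171 ] z103 [ 0.441  -0.1671]
top blue [329.5 206. ] [ 14  15 157] z34 [ 0.4443 -0.1839] z69 [ 0.4436 -0.1797] z103 [ 0.4428 -0.1756]
top blue [210.1 206.9] [ 13  13 125] z34 [0.4421 0.1755] z69 [0.4414 0.1713] z103 [0.4407 0.1672]
top white [221.8 138. ] [  44   43 1310] z34 [0.6516 0.1411] z69 [0.646  0.1377] z103 [0.6405 0.1344]
top white [403.1 171.1] [ 19  22 141] z34 [ 0.5491 -0.406 ] z69 [ 0.5459 -0.3966] z103 [ 0.5428 -0.3874]
top white [142.2 183.4] [16 23 79] z34 [0.5136 0.3825] z69 [0.5113 0.3735] z103 [0.5089 0.3647]
top white [268.6 193.9] [ 22  23 119] z34 [ 0.4811 -0.001 ] z69 [ 0.4795 -0.001
[... 902 characters left out ...]
 z69 [ 0.4239 -0.1365] z103 [ 0.4074 -0.1047]
side blue [249.4 239.9] [ 17  17 232] z34 [0.4573 0.157 ] z69 [0.4396 0.1766] z103 [0.4225 0.1956]
side white [344.9 118.8] [ 25  24 368] z34 [ 0.5447 -0.3933] z69 [ 0.5236 -0.3515] z103 [ 0.503  -0.3109]
side white [331.6 172.3] [25 15 94] z34 [ 0.44   -0.1665] z69 [ 0.423  -0.1339] z103 [ 0.4066 -0.1022]
side white [281.3 201.1] [26 16 93] z34 [0.4778 0.009 ] z69 [0.4594 0.0345] z103 [0.4414 0.0594]
side white [249.5 250.5] [ 28  32 495] z34 [0.4363 0.1801] z69 [0.4195 0.1988] z103 [0.4032 0.2169]
side white [157.9 295.6] [ 32  23 138] z34 [0.5069 0.3993] z69 [0.4873 0.4091] z103 [0.4682 0.4187]
25.15 [0.8769 0.1625 0.2934] 0.003863518852330005
```

View pics/side15.png

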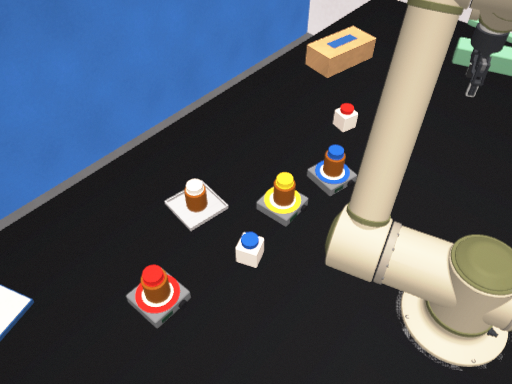

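View pics/top15.png

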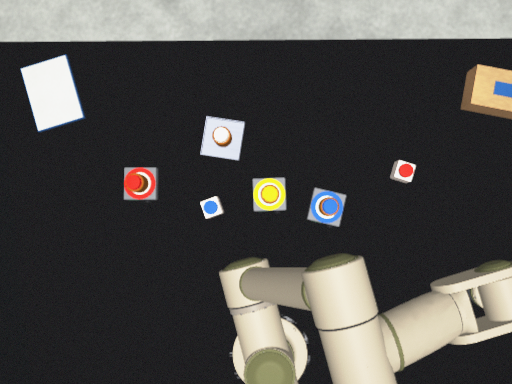

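Both views show all four jars upright and centred:

| Jar | Top view (px) | Side view (px) | Where |
|---|---|---|---|
| White lid | (222,136) | (196,195) | In the tray |
| Red | (136,183) | (155,285) | Red stirrer |
| Yellow | (269,193) | (284,190) | Yellow stirrer |
| Blue | (329,206) | (335,160) | Blue stirrer |

The tubs are at their starting pixels and the arm is clear, so I hand in the job.

```bash
python3 -c "
from rig import workorder
print(workorder.sign_off())"
```

```text
the job is handed in; nothing more can be done
None
```

I moved the white-lidded jar from the yellow stirrer into the tray. Then I set the red, yellow and blue jars on their matching stirrers in that order and handed the job in at about 25 s. Signing off gives no verdict, so the result below rests on my own last pictures.

- **Jars on stirrers:** All stand upright. In the side view the lid centres are about 2 mm (red), 5 mm (yellow) and 6 mm (blue) from their ring centres. In the top view the yellow and blue offsets are about 3 mm and 1 mm; I did not measure the red one there because its lid and ring merged into one patch of colour.
- **White-lidded jar:** It stands upright near the tray's middle. I judged this by eye from both views, not by measurement.
- **Tubs and arm:** Both tubs are at their starting pixels. The arm was clear and still, with a force reading below 1 N.
- **What disagreed:** The two cameras differ by about 2–5 mm, mostly along y, so I averaged them for the targets.
- **What failed:** My first move call was refused, with no motion, because it left out fields in its rows.
- **Contact forces:** The yellow and blue jars pressed on their stirrers with about 18–20 N before release, so I backed off 1.5 mm before opening the fingers.

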